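# Load and ratchet-clamp a sample cartridge

### The arm

A 7-joint arm with a two-finger parallel gripper is mounted at the origin on the work surface. World frame = base frame: x ahead of the robot, y to its left, z up, the work surface at z = 0. Lengths are in m, angles in rad, forces in N, time in s.
With the tool pointing down it reaches from about 0.425 to 0.95 m from the base axis. Payload 4.7 kg.
Tool frame: the origin (TCP) lies at the very end of the fingers, on their centre line; the grasp point (between the pads) lies 19 mm behind it; z points along the fingers, y is the direction in which the jaws open and shut (so a half turn about z gives the same grasp; the last joint's range is limited). The gripper opens to 85 mm and grips with 20 to 120 N. Pads are 22 mm wide; open, the fingers measure 114 mm over their backs; the gripper's body (76 mm by 85 mm) begins 54 mm behind the grasp point. The pads swing forward as they close: fully open they stand 13 mm farther back than shut.
Start: joints at [1.287, 0.469, -0.049, 1.532, 0.024, 1.141, -0.082], TCP at [0.17, -0.653, 0.231] pointing down, gripper open.
Joint ranges: [-2.59, 2.59], [-0.33, 1.99], [-1.39, 1.29], [0.1, 2.45], [-1.04, 4.18], [0.21, 1.99], [-2.66, 2.66]. Speed limits (rad/s): [2.57, 2.57, 3.14, 3.14, 3.14, 3.14, 3.14].

### API

Orientations are given as a rotation vector (axis times angle).
In Python, from rig import manip gives the robot as it stands.
- The arm moves only by the shell command python3 -m creep 'ROWS' [FORCE]. ROWS is a JSON object of lists of equal length, an entry for each row: "fingers": the opening, from 0 (shut) to 1 (fully open); "offset": the shift along the world's x, y, z in mm, a list of three; "dr": the turn, a rotation vector about the world's x, y, z in degrees, a list of three. A call has 1 to 8 rows; each row shifts and turns the pose as measured when the row begins; what a row does not reach is not made up. A row lasts 1/8 s, in which the tool goes at most 62.5 mm and 10.7 degrees, less where a joint would pass 70% of its speed; a pose out of reach is approached as far as the arm can. A call with a gripper value outside its range is refused whole. The fingers move at their own pace and stop on an object; FORCE is the grip in N (left out, the last holds). Time passes only in rows, so rows that do not move let the fingers close. It gives the time, the measured TCP pose, the force and the opening at its end, in the units of the state.
- manip.get_obs(): the state, without advancing time (a new reading comes with each control period).
- manip.get_image(name): name is "scene" or "top" or "wrist"; returns the picture (400x640x3 uint8, blue, green, red); there is no depth.
- manip.get_calibration(name): a dict with "K" (3x3 intrinsics, pixels), "dist_coeffs" ([k1, k2, p1, p2, k3] as OpenCV has them; the pictures are not rectified), "xyz" and "orientation" of the camera in the world; the wrist camera has in their place "mount" (4x4, takes a point from camera to tool coordinates, whose origin is the TCP and whose axes are the flange's). Camera axes: x right, y up, looking along -z (the intrinsics and any distortion apply to the point x, -y, -z); pixel columns grow to the right and rows downward; lengths in m; the calibration is good to about 2 mm. A picture is of the moment at which its call begins: read the wrist's pose just before it. get_calibration takes no time and is no camera call.
- manip.hand_in(): hands the job in, once; it reports no verdict.
The state is a dict: "clock": time; "q": joint angles; "joint_velocities": joint speeds; "effort": joint torques, N m; "tcp_pos": TCP position; "eef_rot": TCP orientation; "wrist_force": force on the tool from outside, world axes, zero at the start; "wrist_torque": the same for the moment, N m; "width": finger opening in m.
Only numpy, scipy, OpenCV 4.12 (cv2) and the standard library are available. Lean on these libraries where they do the work, as an engineer would, in place of code of your own. Each camera call takes 0.05 s, during which the arm holds its last target. There are 200 camera calls.

### The job

Take the green-banded cartridge from its stand and lay it gently in the cradle of the blue ratchet press. Then swing the red ratchet lever back and forth, notch by notch, until the orange pusher clamps the cartridge against the anvil and a drive stroke meets a firm push of about 13 N at the knob; do not force it beyond that, or the cartridge cracks. Finish with the lever swung back to its parked stop and let go, the cartridge held tight by the ratchet and everything else left alone.

Things in the scene. Friction and masses are not known exactly. Their poses are not given: they have to be found in the camera images.
- green_cartridge_center (a point): Cartridge to load: rigid white cylinder 40 mm in diameter, 110 mm long, about 0.25 kg, a green band at each end. This point is its centre; x runs along the cylinder (either way round is the same). It lies level on two V-saddles of a stand, centre 32 mm above the table; its middle 56 mm is free on both sides for fingers from above.
- red_cartridge_center (a point): The same cartridge with red bands, lying parallel to the green one in the other place of the stand, 90 mm away sideways; the two may be swapped. Leave it alone.
- press: Ratchet press, bolted down: base plate 130 x 400 x 15 mm, long way along its y. Origin on the table top. Cartridge axis at x = 0, z = 65 mm. Blue ratchet head from y = 60 to 165 mm, to z = 105 mm, with ratchet wheel and red lever above. From it an orange sprung pusher (32 mm disc) faces the cartridge; its start varies: 12 to 38 mm short of a cartridge that touches the anvil.
- cradle: Black cradle of two V-saddles (16 mm wide, at y = +/-36 mm) fixed in the press; axes as the press. Origin at (0, -90, 15) mm in the press. A cartridge laid in it lies along y, its centre 50 mm above this origin. The saddles reach 26 mm to each side and 45 mm up; the middle 56 mm between them is free. Over 120 N of contact force on it damages the cartridge.
- anvil: Fixed blue anvil block 75 x 30 x 83 mm at the -y end of the press; axes as the press. Origin at the foot of its +y face, at (0, -149, 15) mm in the press. A cartridge centred on the cradle leaves 4 mm to this face; the pusher slides it up to it. Clamp force (cartridge on anvil): tight from 55 N, cracks above 135 N.
- knob_center (a point): Centre of the black knob at the lever's end: upright cylinder 26 mm in diameter, 42 mm tall, free to spin on its pin, 163 mm above the table, 105 mm from the pivot, open to a pinch from above. A drive stroke takes 0 to 2 N across the lever when free, plus 0.12 N per newton of clamp (13 N: about 100 N of clamp; 16 N: cracking).
- lever (a joint): Lever angle, 0 (parked stop) to 1.1 rad (far stop), counter-clockwise from above; increasing drives the wheel, decreasing clicks back (about 1 N). At angle q the knob lies from the pivot in direction pi - 0.55 + q from the press's +x (at 0.55: to -x). The first 0.1 rad are idle; swinging to 1.04 and back below 0.05 makes two notches. Stays where left; parked is below 0.12.
- cup: Bystander: clear cup, 76 mm rim, 85 mm tall, standing on a white laboratory scale (200 x 240 x 60 mm, fixed); origin under its centre.
- bottle: Bystander: white bottle, 64 mm diameter, 170 mm tall; origin under its centre.
- regulator: Bystander: black pressure regulator with round gauge, about 75 x 52 x 100 mm; origin under its body.
- wrench: Bystander: steel wrench lying on the table.
- ratchet_pivot (a point): Point on the vertical axis of wheel and lever, at (0, 100, 163) mm in the press; axes as the press. Wheel: 15 teeth. Each notch (0.419 rad) advances the pusher 5.4 mm and a pawl holds it; a stroke stopped within a notch falls back to the last one. After contact the pusher's spring adds 6 N per mm.
Not all that is in view belongs to the job. Leave any purple or yellow look-alike of the part that bears green_cartridge_center alone.

How it is judged:
On the way, in this order (a step that is already met when the one before it is completed fails the run):
1. the green cartridge lies in the cradle, let go (x of green_cartridge_center in the frame of cradle between -0.005 and 0.005 m and y of green_cartridge_center in the frame of cradle between -0.012 and 0.008 m and z of green_cartridge_center in the frame of cradle below 0.055 m and angle between the x axis of green_cartridge_center and the y axis of cradle, either way round below 0.08 rad and contact force between the fingers and green_cartridge below 0.1 N), for 0.2 s.
2. the cartridge is clamped with at least 55 N (contact force between green_cartridge and anvil above 55 N), for 0.2 s.
At the end, for the whole second after the job is handed in: The green cartridge lies in the cradle (within 5 mm of its axis, level with it) pressed on the anvil with 55 to 135 N, held by the ratchet with the lever back at its parked stop (below 0.12 rad), all at rest (contact force between green_cartridge and anvil above 55 N and x of green_cartridge_center in the frame of cradle between -0.005 and 0.005 m and z of green_cartridge_center in the frame of cradle below 0.055 m and angle between the x axis of green_cartridge_center and the y axis of cradle, either way round below 0.08 rad and value of joint lever below 0.12 rad and linear speed of green_cartridge below 0.02 m/s); the robot touches nothing.
It fails at once if the cartridge is cracked: clamped with more than 135 N (contact force between green_cartridge and anvil above 135 N).
It fails at once if the cartridge is dropped or rammed on the cradle with more than 120 N (contact force between green_cartridge and cradle above 120 N).
It fails at once if the red cartridge or a bystander is moved by more than 20 mm (distance of any of red_cartridge_center, cup, bottle, regulator, wrench from where it was at the start of the episode above 0.02 m).
It also fails if it takes over 72 s, if anything falls off the work surface, if the arm or the gripper's body presses on something with over 40 N, if the wrist force passes 120 N, or if a joint passes its speed limit or range.

## Working session

There is one attempt and no reset: what is moved stays moved. The work goes in short steps, Python scripts to look and compute and a shell command to move; the robot and the scene stay as the last step left them, time stands still between calls to the robot, and variables do not carry over. Pictures are saved under pics/ and viewed, about 8 in all and at most 12, crops included, and the job is handed in when it is done.

```bash
mkdir -p pics; ls; python3 - <<'E'
from rig import manip
import cv2
for n in("top","scene"):
    cv2.imwrite(f"pics/{n}0.png",manip.get_image(n)); print(n,manip.get_calibration(n))
print(manip.get_calibration("wrist"))
print(manip.get_obs())
E
```

```text
pics
top {'K': array([[453.59942316,   0.        , 326.93003875],
       [  0.        , 453.59942316, 196.90385719],
       [  0.        ,   0.        ,   1.        ]]), 'dist_coeffs': array([-0.09346611,  0.        ,  0.        ,  0.        ,  0.        ]), 'xyz': array([ 0.24419679, -0.00295923,  1.60665506]), 'orientation': array([ 0.13607513, -0.14745627, -1.59403723])}
scene {'K': array([[494.16869067,   0.        , 314.59362941],
       [  0.        , 494.16869067, 198.34089823],
       [  0.        ,   0.        ,   1.        ]]), 'dist_coeffs': array([0.04817619, 0.        , 0.        , 0.        , 0.        ]), 'xyz': array([ 1.15352744, -0.46616266,  1.19650993]), 'orientation': array([0.58435591, 0.3060561 , 0.93617309])}
{'K': array([[330.21652201,   0.        , 319.00423187],
       [  0.        , 330.21652201, 200.29615743],
       [  0.        ,   0.        ,   1.        ]]), 'dist_coeffs': array([-0.05185527,  0.        ,  0.        ,  0.        ,  0.        ]), 'mount': array([[-1.63524145e-04,  9.45025665e-01,  3.26996125e-01,
         8.45373899e-02],
       [ 9.99
[... 254 characters left out ...]
0.1, 'q': array([ 1.28711031,  0.46938412, -0.04855291,  1.53358083,  0.02413808,
        1.14099866, -0.08229175]), 'joint_velocities': array([ 3.59575494e-05, -1.58931395e-03,  9.82701013e-04, -1.34169449e-03,
        4.53973246e-04,  1.21917795e-03, -3.95707105e-04]), 'effort': array([ 1.02976472e-03, -5.11510384e+01, -4.68593824e-02, -2.38388443e+01,
        1.07848377e-02,  4.33889654e-03,  4.14466354e-05]), 'tcp_pos': array([ 0.16997166, -0.65270548,  0.23034782]), 'eef_rot': array([-3.11439391e+00, -3.98937316e-01,  5.35445322e-04]), 'wrist_force': array([ 0.06647444, -1.07700843, -0.18304264]), 'wrist_torque': array([0.05107771, 0.02125503, 0.02710308]), 'width': 0.08542589083862695}
```

View pics/top0.png

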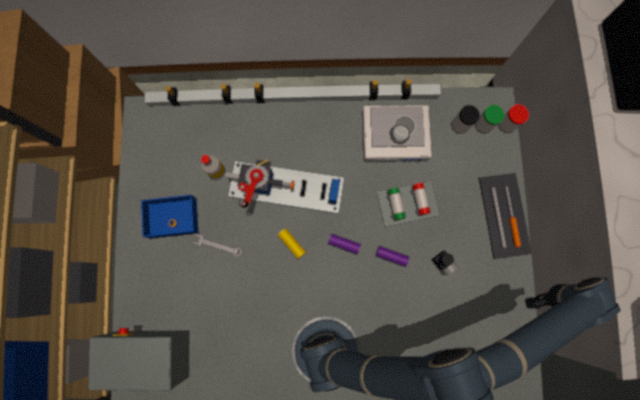

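View pics/scene0.png

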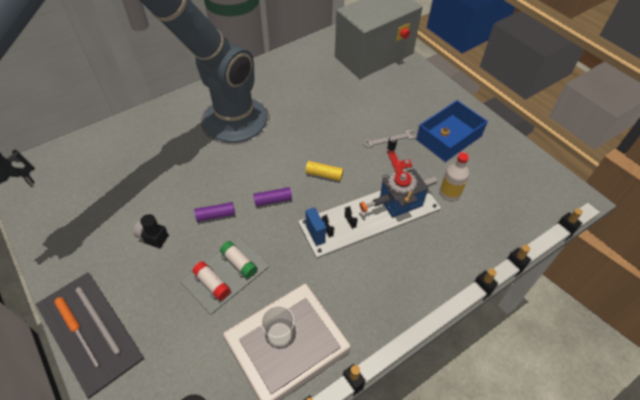

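The top view shows the green-banded cartridge at (397,204) and the red-banded one at (422,199). Two purple (345,244; 393,256) and one yellow (291,244) look-alikes have no white body or green bands, so the one at (397,204) is the target. The press plate spans (230,165) to (343,210), with its anvil end to the right. I'll confirm in an enlarged crop.

```bash
cat > h.py <<'E'
import numpy as np, cv2
from scipy.spatial.transform import Rotation as R
from rig import manip
def cam(n):
    c=manip.get_calibration(n)
    if n=="wrist":
        o=manip.get_obs(); T=np.eye(4); T[:3,:3]=R.from_rotvec(o["eef_rot"]).as_matrix(); T[:3,3]=o["tcp_pos"]
        M=T@c["mount"]; return c,M[:3,:3],M[:3,3]
    return c,R.from_rotvec(c["orientation"]).as_matrix(),np.array(c["xyz"])
def p2w(cm,uv,z):
    c,Rm,t=cm; u=cv2.undistortPoints(np.array([[uv]],float),c["K"],c["dist_coeffs"])[0,0]
    d=Rm@np.array([u[0],-u[1],-1]); return t+d*(z-t[2])/d[2]
def w2p(cm,P):
    c,Rm,t=cm; q=(np.atleast_2d(P)-t)@Rm; q=q*[1,-1,-1]
    return cv2.projectPoints(q,np.zeros(3),np.zeros(3),c["K"],c["dist_coeffs"])[0][:,0]
E
python3 - <<'E'
import cv2,numpy as np
a=cv2.imread("pics/top0.png")
p=cv2.resize(a[150:220,220:350],None,fx=6,fy=6,interpolation=2)
s=cv2.resize(a[170:230,370:445],None,fx=3,fy=3,interpolation=2)
o=np.zeros((600,780,3),np.uint8);o[:420]=p;o[420:,:225]=s[:180]
cv2.imwrite("pics/crop1.png",o)
E
```

```text
(no output)
```

View pics/crop1.png

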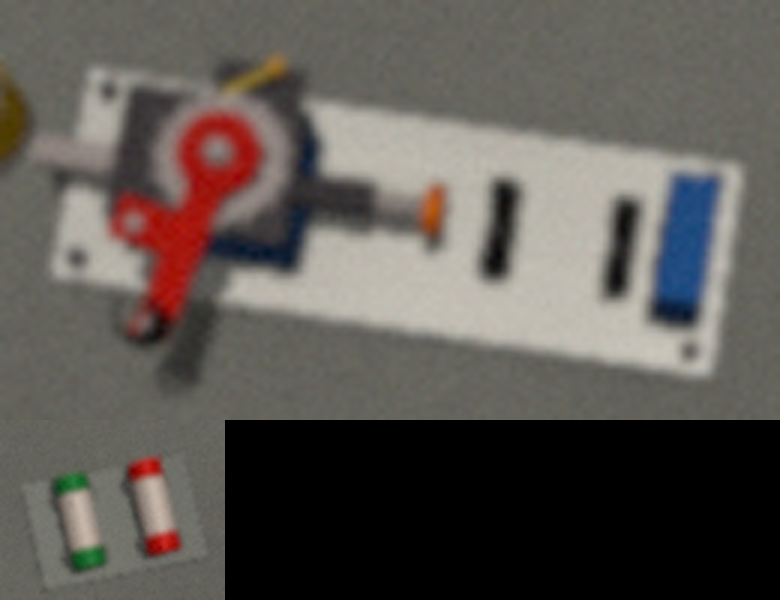

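The crop confirms it: green bands on the left cartridge (crop 81,521) and red on the right. Plate corners in the crop are (92,68), (742,163), (712,378) and (55,278); the knob is at (148,322).

```bash
python3 - <<'E'
from h import *
c=cam("top")
f=lambda u,v,s,ox,oy:((u+.5)/s-.5+ox,(v+.5)/s-.5+oy)
C=[p2w(c,f(*p,6,220,150),.015) for p in[(92,68),(742,163),(712,378),(55,278)]]
C=np.array(C)[:,:2];print(C.round(4))
ctr=C.mean(0); yd=(C[0]+C[3]-C[1]-C[2]); print(np.linalg.norm(yd)/2,np.linalg.norm(C[0]-C[3]),np.linalg.norm(C[1]-C[2]))
th=np.arctan2(yd[1],yd[0])-np.pi/2
print("press",ctr,"yaw",np.degrees(th))
g=[p2w(c,f(u,v-420,3,370,170),z)for u,v,z in[(72,474,.04),(90,569,.04)]]
g=np.array(g);d=g[0]-g[1];print("green",g.mean(0),np.linalg.norm(d),np.degrees(np.arctan2(d[1],d[0])))
print("knob",p2w(c,f(148,322,6,220,150),.184))
Rz=np.array([[np.cos(th),-np.sin(th)],[np.sin(th),np.cos(th)]])
for n,p in dict(cradle=(0,-.09),pivot=(0,.1),anvil=(0,-.149)).items():print(n,ctr+Rz@p)
piv=ctr+Rz@[0,.1]
for q in(0,.55,1.1):a=np.pi-.55+q;print(q,piv+Rz@(.105*np.array([np.cos(a),np.sin(a)])))
o=manip.get_obs();print(R.from_rotvec(o["eef_rot"]).as_matrix().round(3))
E
```

```text
[[ 0.6754  0.3117]
 [ 0.6054 -0.0794]
 [ 0.4758 -0.0571]
 [ 0.5467  0.3326]]
0.39671157775508664 0.1304190896204725 0.13152513815779987
press [0.5758301  0.12694071] yaw -10.221278121982518
green [ 0.49892    -0.26249373  0.04      ] 0.11419278970769184 7.502943058362537
knob [0.48939938 0.24703135 0.184     ]
cradle [0.55985958 0.03836903]
pivot [0.59357512 0.22535369]
anvil [ 0.54939002 -0.01969463]
0 [0.51521953 0.29524933]
0.55 [0.4902415  0.24398596]
1.1 [0.49574182 0.18722699]
[[ 0.968  0.252 -0.001]
 [ 0.252 -0.968  0.002]
 [-0.    -0.002 -1.   ]]
```

```bash
python3 -m creep '{"fingers":[0.75,0.75,0.75,0.75,0.75,0.75,0.75,0.75],"offset":[[40,47,0],[40,47,0],[40,47,0],[40,47,0],[40,47,0],[40,47,0],[40,47,0],[40,47,0]],"dr":[[0,0,-1],[0,0,-1],[0,0,-1],[0,0,-1],[0,0,-1],[0,0,-1],[0,0,-1],[0,0,0]]}' 60
```

```text
clock: 1.1
tcp_pos: [0.487, -0.2721, 0.2268]
eef_rot: [-3.133, -0.181, 0.007]
wrist_force: [1.4, -1.0, 0.6]
width: 0.0643
```

```bash
python3 -m creep '{"fingers":[0.75,0.75,0.75],"offset":[[12,9,-40],[0,0,-40],[0,0,0]],"dr":[[0,0,1],[0,0,0],[0,0,0]]}'; python3 - <<'E'
from h import *
c=cam("wrist"); im=manip.get_image("wrist");cv2.imwrite("pics/w1.png",im)
g=np.array([.4989,-.2625]);a=np.radians(7.5);d=np.array([np.cos(a),np.sin(a)])
print(w2p(c,[[*(g+s*.055*d),.032]for s in(-1,0,1)]), manip.get_obs()["tcp_pos"])
E
```

```text
clock: 1.48
tcp_pos: [0.5035, -0.2556, 0.1453]
eef_rot: [-3.128, -0.229, 0.003]
wrist_force: [-0.7, 0.0, 0.5]
width: 0.064
[[325.21538345 261.21676943]
 [326.65148597 202.08567766]
 [328.26081007 134.52760559]] [ 0.50492024 -0.25633342  0.14724879]
```

View pics/w1.png

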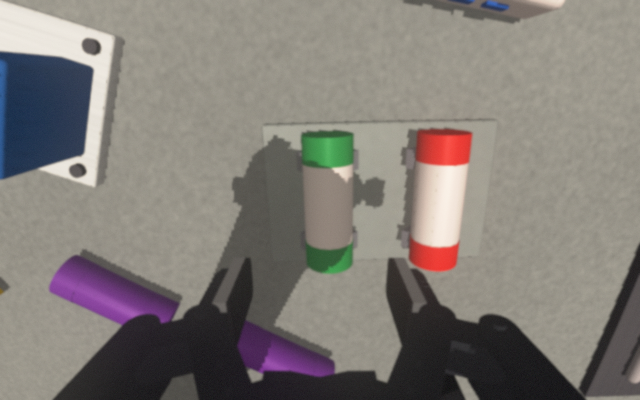

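The wrist view shows the green cartridge upright in the image, caps at (328,148) and (330,258). That is about 2 px right of my estimate, with the fingers straddling column 319. I'll correct by about -6 and -8 mm and +1°, then descend.

```bash
python3 -m creep '{"fingers":[0.75,0.75,0.75,0.75,0.75,0.75],"offset":[[-6,-8,-30],[0,0,-35],[0,0,-35],[0,0,-20],[0,0,-8],[0,0,0]],"dr":[[0,0,1],[0,0,0],[0,0,0],[0,0,0],[0,0,0],[0,0,0]]}'; python3 -c "
from rig import manip;o=manip.get_obs();print(o['tcp_pos'],o['q'])"
```

```text
clock: 2.28
tcp_pos: [0.5057, -0.2728, 0.028]
eef_rot: [3.122, 0.244, 0.031]
wrist_force: [0.3, 0.3, -0.0]
width: 0.0641
[ 0.50570741 -0.27280318  0.02796335] [ 0.57074825  0.55988166 -0.19514419  1.94805795  0.17494049  0.62745986
 -1.14974291]
```

```bash
python3 -m creep '{"fingers":[0.75,0.75,0.75],"offset":[[-6,9,-8],[0,0,-4],[0,0,0]],"dr":[[0,0,0],[0,0,0],[0,0,0]]}'; python3 -c "
from rig import manip;o=manip.get_obs();print(o['tcp_pos'])
from scipy.spatial.transform import Rotation as R;print(R.from_rotvec(o['eef_rot']).as_matrix().round(4))"
```

```text
clock: 2.65
tcp_pos: [0.5009, -0.2639, 0.0179]
eef_rot: [3.12, 0.244, 0.037]
wrist_force: [-0.1, -0.6, -0.5]
width: 0.0643
[ 0.50085956 -0.26387918  0.0179455 ]
[[ 0.9876  0.1552  0.0246]
 [ 0.1555 -0.9878 -0.01  ]
 [ 0.0228  0.0137 -0.9996]]
```

```bash
python3 -m creep '{"fingers":[0.75,0.75,0.6,0.3,0.3,0.3,0.3],"offset":[[-2,0,-5],[0,0,0],[0,0,0],[0,0,0],[0,0,0],[0,0,0],[0,0,0]],"dr":[[0.6,1.4,0],[0,0,0],[0,0,0],[0,0,0],[0,0,0],[0,0,0],[0,0,0]]}' 60
```

```text
clock: 3.52
tcp_pos: [0.4992, -0.263, 0.0134]
eef_rot: [-3.13, -0.246, 0.002]
wrist_force: [-0.1, 0.2, 0.1]
width: 0.0387
```

```bash
python3 -m creep '{"fingers":[0.3,0.3,0.3,0.3,0.3,0.3],"offset":[[0,0,20],[0,0,40],[0,0,50],[0,0,40],[0,0,10],[0,0,0]],"dr":[[0,0,0],[0,0,0],[0,0,0],[0,0,0],[0,0,0],[0,0,0]]}' && python3 -m creep '{"fingers":[0.3,0.3,0.3,0.3,0.3,0.3,0.3,0.3],"offset":[[8,38,0],[8,38,0],[8,38,0],[8,38,0],[8,38,0],[8,38,0],[8,38,0],[0,0,0]],"dr":[[0,0,9],[0,0,9],[0,0,9],[0,0,9],[0,0,9],[0,0,9],[0,0,9],[0,0,0]]}'; python3 -c "
from rig import manip;o=manip.get_obs();print(o['tcp_pos'])
from scipy.spatial.transform import Rotation as R;print(R.from_rotvec(o['eef_rot']).as_matrix().round(4))"
```

```text
clock: 4.28
tcp_pos: [0.4943, -0.2621, 0.1727]
eef_rot: [-3.125, -0.243, 0.016]
wrist_force: [-0.8, 1.1, -3.1]
width: 0.0385
clock: 5.28
tcp_pos: [0.5397, 0.0121, 0.1534]
eef_rot: [-2.5, -1.879, 0.06]
wrist_force: [-0.8, -0.2, -1.4]
width: 0.0382
[0.5397189  0.01208571 0.15343345]
[[ 0.2777  0.9599 -0.0391]
 [ 0.9604 -0.2784 -0.0118]
 [-0.0222 -0.0343 -0.9992]]
```

```bash
python3 -m creep '{"fingers":[0.3,0.3,0.3],"offset":[[20,26,5],[0,0,0],[0,0,0]],"dr":[[0.7,-2.2,6],[0,0,0],[0,0,0]]}'; python3 - <<'E'
from h import *
c=cam("wrist"); im=manip.get_image("wrist");cv2.imwrite("pics/w2.png",im)
o=manip.get_obs();M=R.from_rotvec(o['eef_rot']).as_matrix();print(o['tcp_pos'],M.round(4),np.degrees(np.arctan2(M[1,1],M[0,1])))
th=np.radians(-10.22);Rz=R.from_euler('z',th).as_matrix();pr=np.array([.57583,.12694,0])
P=[[x,y,z] for y in(-.126,-.054) for z in(.06,) for x in(-.026,.026)]+[[-.0375,-.149,.098],[.0375,-.149,.098]]
for p,q in zip(P,w2p(c,np.array(P)@Rz.T+pr)):print(p,q.round(1))
print("cyl if centred in grip",w2p(c,[o['tcp_pos']+M@np.array([s*.055,0,-.019])for s in(-1,1)]))
E
```

```text
clock: 5.65
tcp_pos: [0.5565, 0.0354, 0.1521]
eef_rot: [-2.407, -2.012, 0.016]
wrist_force: [0.6, -0.1, -2.9]
width: 0.0385
[0.55657398 0.035795   0.15233516] [[ 0.1773  0.9841 -0.0103]
 [ 0.9842 -0.1773 -0.0026]
 [-0.0044 -0.0097 -0.9999]] -10.213165811648887
[-0.026, -0.126, 0.06] [290.3 241.9]
[0.026, -0.126, 0.06] [356.3 242.2]
[-0.026, -0.054, 0.06] [287.3 151.2]
[0.026, -0.054, 0.06] [360.  151.4]
[-0.0375, -0.149, 0.098] [270.  295.3]
[0.0375, -0.149, 0.098] [376.4 295.9]
cyl if centred in grip [[318.03493633 382.41437367]
 [317.62401566 165.54023922]]
```

View pics/w2.png

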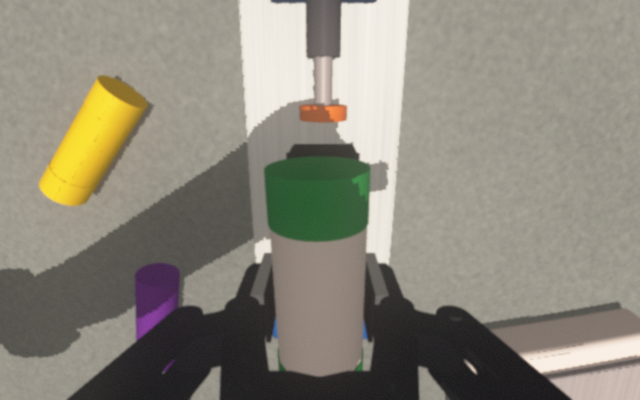

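The wrist view shows the near saddle at (287–358, 150), within 1 px of prediction, and the cartridge axis at column 317.5. The orange pusher is at (323,112). I'll lower it to just above the saddles, then correct the drift.

```bash
python3 -m creep '{"fingers":[0.3,0.3,0.3,0.3],"offset":[[3,3,-30],[0,0,-25],[0,0,-13],[0,0,0]],"dr":[[0.2,-0.6,0],[0,0,0],[0,0,0],[0,0,0]]}'; python3 - <<'E'
from h import *
c=cam("wrist")
o=manip.get_obs();M=R.from_rotvec(o['eef_rot']).as_matrix();print(o['tcp_pos'],M.round(4),np.degrees(np.arctan2(M[1,1],M[0,1])))
print("far end face top/bottom if centred",w2p(c,[o['tcp_pos']+M@np.array([.055,0,-.019+s])for s in(-.02,0,.02)]))
E
```

```text
clock: 6.2
tcp_pos: [0.5588, 0.0345, 0.0814]
eef_rot: [2.418, 2.006, -0.003]
wrist_force: [-0.2, 0.1, -2.1]
width: 0.0388
[0.55879626 0.03445389 0.08138944] [[ 0.1847  0.9828 -0.0015]
 [ 0.9828 -0.1847 -0.0015]
 [-0.0018 -0.0012 -1.    ]] -10.64475499248286
far end face top/bottom if centred [[317.27999819 180.48423276]
 [317.59502173 166.32404177]
 [317.82787784 155.86923244]]
```

```bash
python3 -m creep '{"fingers":[0.3,0.3,0.3,0.3],"offset":[[0,4,-12],[0,0,-8],[0,0,-4],[0,0,0]],"dr":[[0,0,0.4],[0,0,0],[0,0,0],[0,0,0]]}'; python3 - <<'E'
from h import *
o=manip.get_obs();M=R.from_rotvec(o['eef_rot']).as_matrix();print(o['tcp_pos'],M[:,2].round(4),np.degrees(np.arctan2(M[1,1],M[0,1])),o['wrist_force'])
E
```

```text
clock: 6.7
tcp_pos: [0.5602, 0.0387, 0.0575]
eef_rot: [2.409, 2.012, 0.001]
wrist_force: [-1.2, -0.4, -2.3]
width: 0.0382
[0.56020064 0.03872065 0.05753721] [ 0.0019 -0.0014 -1.    ] -10.258658301969543 [-1.15225802 -0.38624071 -2.31700211]
```

```bash
python3 -m creep '{"fingers":[0.3,0.3,0.3],"offset":[[-1,0,-5],[0,0,-3],[0,0,0]],"dr":[[0,0,0],[0,0,0],[0,0,0]]}';python3 -m creep '{"fingers":[0.3,0.3],"offset":[[0,0,-1.5],[0,0,0]],"dr":[[0,0,0],[0,0,0]]}';python3 -m creep '{"fingers":[0.3,0.3],"offset":[[0,0,-1.5],[0,0,0]],"dr":[[0,0,0],[0,0,0]]}'
```

```text
clock: 7.08
tcp_pos: [0.5595, 0.0387, 0.0495]
eef_rot: [2.409, 2.012, 0.002]
wrist_force: [0.3, 0.4, -2.9]
width: 0.0386
clock: 7.32
tcp_pos: [0.5596, 0.0387, 0.0481]
eef_rot: [2.409, 2.012, 0.002]
wrist_force: [-0.6, 0.3, -1.9]
width: 0.0383
clock: 7.58
tcp_pos: [0.5597, 0.0388, 0.0475]
eef_rot: [2.409, 2.011, 0.002]
wrist_force: [-0.1, -0.0, -0.4]
width: 0.0382
```

```bash
python3 -m creep '{"fingers":[0.3,0.3],"offset":[[0,0,-1.2],[0,0,0]],"dr":[[0,0,0],[0,0,0]]}'
```

```text
clock: 7.82
tcp_pos: [0.5597, 0.0388, 0.0474]
eef_rot: [2.408, 2.01, 0.001]
wrist_force: [-1.5, 0.2, 0.9]
width: 0.039
```

```bash
python3 -m creep '{"fingers":[0.55,0.65,0.75,0.75,0.75],"offset":[[0,0,0],[0,0,0],[0,0,0],[0,0,0],[0,0,0]],"dr":[[0,0,0],[0,0,0],[0,0,0],[0,0,0],[0,0,0]]}';python3 -m creep '{"fingers":[0.75,0.75,0.75,0.75,0.75,0.75],"offset":[[0,0,15],[0,0,40],[0,0,50],[0,0,30],[0,0,0],[0,0,0]],"dr":[[0,0,0],[0,0,0],[0,0,0],[0,0,0],[0,0,0],[0,0,0]]}'; python3 - <<'E'
from h import *
c=cam("wrist"); im=manip.get_image("wrist");cv2.imwrite("pics/w3.png",im)
o=manip.get_obs();M=R.from_rotvec(o['eef_rot']).as_matrix();print(o['tcp_pos'],M[:,2].round(3))
th=np.radians(-10.22);Rz=R.from_euler('z',th).as_matrix();pr=np.array([.5755,.1270,0])
P=[[x,y,.065] for y in(-.145,-.035) for x in(-.02,.02)]+[[0,-.09,.085],[-.0375,-.149,.098],[.0375,-.149,.098]]
for p,q in zip(P,w2p(c,np.array(P)@Rz.T+pr)):print(p,q.round(1))
E
```

```text
clock: 8.45
tcp_pos: [0.5612, 0.0392, 0.0475]
eef_rot: [2.407, 2.01, 0.006]
wrist_force: [-0.6, -0.4, -0.2]
width: 0.0641
clock: 9.2
tcp_pos: [0.5606, 0.0397, 0.1904]
eef_rot: [2.405, 2.011, 0.009]
wrist_force: [-1.2, -0.2, -1.4]
width: 0.0637
[0.56072363 0.03983336 0.19034385] [ 0.009 -0.001 -1.   ]
[-0.02, -0.145, 0.065] [294.4 250.1]
[0.02, -0.145, 0.065] [338.5 250. ]
[-0.02, -0.035, 0.065] [291.1 126.6]
[0.02, -0.035, 0.065] [341.2 126.6]
[0, -0.09, 0.085] [316.3 199.9]
[-0.0375, -0.149, 0.098] [270.6 273.5]
[0.0375, -0.149, 0.098] [362.3 273.1]
```

View pics/w3.png

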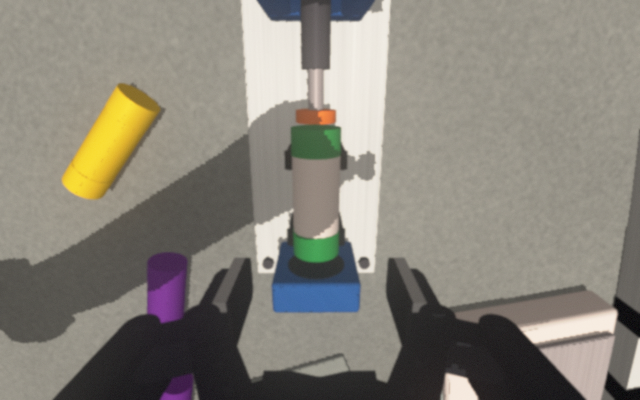

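The cartridge lies in the cradle (291–341, rows 126–258), aligned with the anvil at (316,280). The pusher disc at (316,117) is nearly on it, so expect about 5 notches. Next, the knob.

```bash
python3 -m creep '{"fingers":[0.75,0.75,0.75,0.75,0.75,0.75,0.75,0.75],"offset":[[0,0,45],[0,0,25],[-10,26,0],[-12,30,0],[-12,36,0],[-12,36,0],[-12,36,0],[-12,36,0]],"dr":[[0,0,10],[0,0,10],[0,0,10],[0,0,10],[0,0,10],[0,0,10],[0,0,10],[0,0,10]]}';python3 -m creep '{"fingers":[0.75,0.75],"offset":[[0,0,0],[0,0,0]],"dr":[[0,0,8],[0,0,0]]}'; python3 - <<'E'
from h import *
c=cam("wrist"); im=manip.get_image("wrist");cv2.imwrite("pics/w4.png",im)
o=manip.get_obs();M=R.from_rotvec(o['eef_rot']).as_matrix();print(o['tcp_pos'],M.round(3),np.degrees(np.arctan2(M[1,1],M[0,1])))
print(w2p(c,[[.4894,.2470,.184],[.5932,.2254,.163]]))
E
```

```text
clock: 10.25
tcp_pos: [0.485, 0.2393, 0.2522]
eef_rot: [-0.49, -3.096, 0.011]
wrist_force: [1.0, 0.3, -1.2]
width: 0.0643
clock: 10.5
tcp_pos: [0.4819, 0.2424, 0.2501]
eef_rot: [-0.255, -3.12, 0.011]
wrist_force: [-0.4, -0.6, 0.3]
width: 0.0639
[0.48177742 0.24260067 0.25024874] [[-0.987  0.163 -0.012]
 [ 0.163  0.987 -0.006]
 [ 0.011 -0.007 -1.   ]] 80.6254151977494
[[328.6224797  226.71210793]
 [321.7546928  331.54004442]]
```

View pics/w4.png

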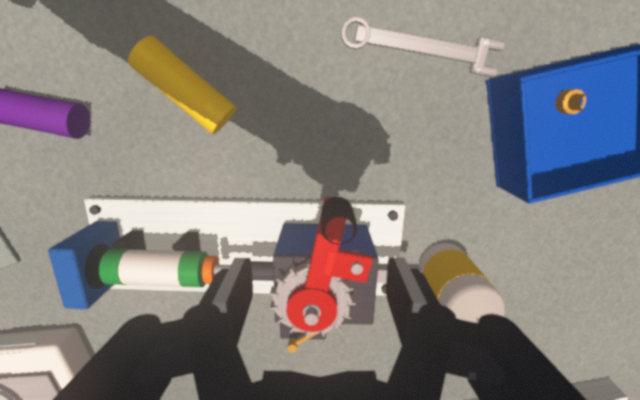

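```bash
python3 - <<'E'
import cv2
a=cv2.imread("pics/w4.png")
cv2.imwrite("pics/crop2.png",cv2.resize(a[180:350,250:420],None,fx=3.5,fy=3.5,interpolation=2))
E
```

```text
(no output)
```

View pics/crop2.png

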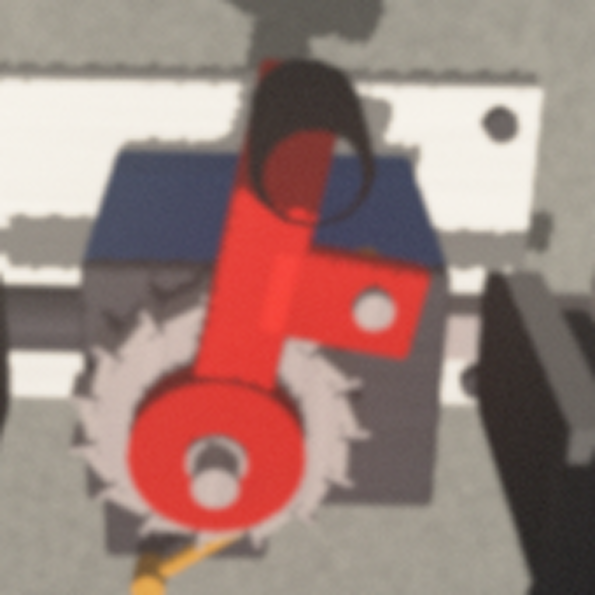

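Enlarged: knob top ring centred at (339,227.5), pivot hub at (311.5,312).

```bash
python3 - <<'E'
from h import *
c=cam("wrist");pr=np.array([.5755,.1270]);th=np.radians(-10.22)
Rz=np.array([[np.cos(th),-np.sin(th)],[np.sin(th),np.cos(th)]])
k=p2w(c,(339.1,227.5),.184);print("knob",k)
for z in(.15,.163,.175):print(p2w(c,(311.5,312),z))
piv=pr+Rz@[0,.1];print(piv,np.linalg.norm(k[:2]-piv))
d=Rz.T@(k[:2]-piv);print("q",np.arctan2(d[1],d[0])-np.pi+.55 +(2*np.pi if d[1]<0 else 0))
for q in(0,.03,.1,.2,.3,.4,.5,.6,.7,.8,.9,1,1.04):a=np.pi-.55+q;print(q,(piv+Rz@(.105*np.array([np.cos(a),np.sin(a)]))).round(4))
E
```

```text
knob [0.49103548 0.25418975 0.184     ]
[0.58162998 0.21820462 0.15      ]
[0.57200441 0.22027745 0.163     ]
[0.56311927 0.22219083 0.175     ]
[0.59324283 0.22541337] 0.10618108521845736
q 0.45392810158833696
0 [0.5149 0.2953]
0.03 [0.5128 0.2929]
0.1 [0.5083 0.2871]
0.2 [0.5026 0.2783]
0.3 [0.4977 0.269 ]
0.4 [0.4939 0.2593]
0.5 [0.491  0.2492]
0.6 [0.4891 0.2389]
0.7 [0.4883 0.2284]
0.8 [0.4885 0.2179]
0.9 [0.4898 0.2075]
1 [0.4921 0.1972]
1.04 [0.4933 0.1932]
```

```bash
python3 -m creep '{"fingers":[0.75,0.75,0.75,0.75],"offset":[[9,9,-25],[0,0,-25],[0,0,-10],[0,0,0]],"dr":[[0.4,-0.6,0],[0,0,0],[0,0,0],[0,0,0]]}'; python3 -c "
from rig import manip;o=manip.get_obs();print(o['tcp_pos'],o['q'])
from scipy.spatial.transform import Rotation as R;print(R.from_rotvec(o['eef_rot']).as_matrix().round(4))"
```

```text
clock: 11.05
tcp_pos: [0.4921, 0.2494, 0.1878]
eef_rot: [-0.275, -3.128, -0.0]
wrist_force: [0.2, 0.1, 0.4]
width: 0.0639
[0.49205407 0.24943327 0.18777733] [ 0.18478778  0.48567991 -0.96813035  1.83791477  0.4546041   1.06114637
  0.43602293]
[[-9.847e-01  1.745e-01 -1.800e-03]
 [ 1.745e-01  9.847e-01  2.000e-04]
 [ 1.900e-03 -1.000e-04 -1.000e+00]]
```

```bash
python3 -m creep '{"fingers":[0.75,0.75,0.75,0.75],"offset":[[0,1,-15],[0,1,-12],[0,0,-6],[0,0,0]],"dr":[[0,0,0],[0,0,0],[0,0,0],[0,0,0]]}'; python3 -m creep '{"fingers":[0.4,0.2,0.1,0.1,0.1,0.1],"offset":[[0,0,0],[0,0,0],[0,0,0],[0,0,0],[0,0,0],[0,0,0]],"dr":[[0,0,0],[0,0,0],[0,0,0],[0,0,0],[0,0,0],[0,0,0]]}' 60
```

```text
clock: 11.55
tcp_pos: [0.4928, 0.2517, 0.1539]
eef_rot: [0.278, 3.129, 0.002]
wrist_force: [0.6, 0.2, -1.1]
width: 0.0644
clock: 12.3
tcp_pos: [0.4932, 0.2523, 0.1548]
eef_rot: [0.278, 3.128, 0.003]
wrist_force: [-0.2, -0.1, -0.4]
width: 0.0242
```

```bash
python3 -m creep '{"fingers":[0.1,0.1,0.1,0.1],"offset":[[2,8,0],[2.5,9,0],[4,9,0],[0,0,0]],"dr":[[0,0,0],[0,0,0],[0,0,0],[0,0,0]]}'; python3 -m creep '{"fingers":[0.1,0.1,0.1,0.1],"offset":[[6,9,0],[4.5,6,0],[0,0,0],[0,0,0]],"dr":[[0,0,0],[0,0,0],[0,0,0],[0,0,0]]}'
```

```text
clock: 12.8
tcp_pos: [0.5063, 0.2773, 0.1548]
eef_rot: [0.283, 3.122, -0.001]
wrist_force: [1.2, -0.3, -1.0]
width: 0.024
clock: 13.3
tcp_pos: [0.5135, 0.2864, 0.1548]
eef_rot: [-0.288, -3.126, 0.035]
wrist_force: [1.8, -4.4, -0.8]
width: 0.0241
```

```bash
python3 -m creep '{"fingers":[0.1,0.1,0.1,0.1,0.1,0.1],"offset":[[-5.5,-7,0],[-5.5,-7.5,0],[-4.5,-9.5,0],[-4,-9.5,0],[0,0,0],[0,0,0]],"dr":[[0,0,0],[0,0,0],[0,0,0],[0,0,0],[0,0,0],[0,0,0]]}';  python3 -c "
from rig import manip;o=manip.get_obs();print(o['tcp_pos'],o['q'])
from scipy.spatial.transform import Rotation as R;print(R.from_rotvec(o['eef_rot']).as_matrix().round(4))"
```

```text
clock: 14.05
tcp_pos: [0.494, 0.2546, 0.1549]
eef_rot: [0.286, 3.128, -0.02]
wrist_force: [4.6, -1.3, -2.8]
width: 0.0241
[0.49399125 0.25460873 0.1548666 ] [ 0.13490196  0.52776786 -0.92863062  1.85847371  0.50471328  1.01836328
  0.37990158]
[[-9.834e-01  1.813e-01 -8.000e-04]
 [ 1.813e-01  9.833e-01 -1.290e-02]
 [-1.600e-03 -1.280e-02 -9.999e-01]]
```

```bash
python3 -m creep '{"fingers":[0.1,0.1,0.1,0.1,0.1,0.1,0.1],"offset":[[-1.5,-11,0],[-1.5,-11,0],[0,-11,0],[0,-11,0],[1,-8,0],[0,0,0],[0,0,0]],"dr":[[0,0,0],[0,0,0],[0,0,0],[0,0,0],[0,0,0],[0,0,0],[0,0,0]]}'
```

```text
clock: 14.92
tcp_pos: [0.4877, 0.2024, 0.1549]
eef_rot: [-0.281, -3.123, 0.016]
wrist_force: [-1.4, 2.9, -1.8]
width: 0.0239
```

```bash
python3 -m creep '{"fingers":[0.1,0.1,0.1,0.1],"offset":[[2,-8,0],[2.5,-7,0],[0,0,0],[0,0,0]],"dr":[[0,0,0],[0,0,0],[0,0,0],[0,0,0]]}'
```

```text
clock: 15.42
tcp_pos: [0.4911, 0.1865, 0.1548]
eef_rot: [-0.279, -3.12, 0.018]
wrist_force: [-2.8, 2.0, -0.4]
width: 0.0239
```

```bash
python3 -m creep '{"fingers":[0.1,0.1],"offset":[[1.5,-5,0],[0,0,0]],"dr":[[0,0,0],[0,0,0]]}'; python3 - <<'E'
from h import *
manip.get_obs();cv2.imwrite("pics/w5.png",manip.get_image("wrist"))
E
```

```text
clock: 15.68
tcp_pos: [0.4927, 0.1814, 0.1548]
eef_rot: [-0.278, -3.121, 0.018]
wrist_force: [-1.5, 0.9, 0.0]
width: 0.0241
```

View pics/w5.png

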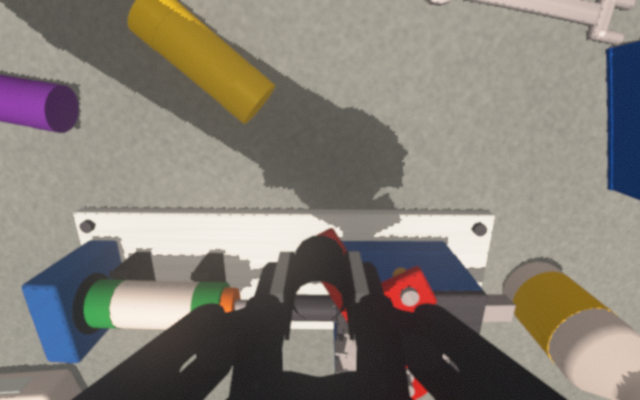

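The view shows the knob between the fingers, and the pusher disc (230,300) touching the cartridge, which sits next to the anvil. Swinging back.

```bash
python3 -m creep '{"fingers":[0.1,0.1,0.1,0.1,0.1,0.1,0.1],"offset":[[-1.5,11,0],[-1.5,12,0],[-1,12,0],[0,12,0],[1,12,0],[2,11,0],[0,0,0]],"dr":[[0,0,0],[0,0,0],[0,0,0],[0,0,0],[0,0,0],[0,0,0],[0,0,0]]}'
```

```text
clock: 16.6
tcp_pos: [0.4927, 0.251, 0.1548]
eef_rot: [-0.284, -3.12, 0.031]
wrist_force: [-0.1, 1.5, -1.4]
width: 0.0242
```

```bash
python3 -m creep '{"fingers":[0.1,0.1,0.1,0.1,0.1,0.1],"offset":[[4,11,0],[5,10,0],[6,9,0],[5,6,0],[0,0,0],[0,0,0]],"dr":[[0,0,0],[0,0,0],[0,0,0],[0,0,0],[0,0,0],[0,0,0]]}'
```

```text
clock: 17.35
tcp_pos: [0.5135, 0.2864, 0.1548]
eef_rot: [-0.288, -3.116, 0.044]
wrist_force: [-0.6, -3.4, 1.3]
width: 0.0237
```

```bash
python3 -m creep '{"fingers":[0.1,0.1,0.1,0.1,0.1,0.1],"offset":[[-5.5,-7,0],[-5.5,-8,0],[-4,-9.5,0],[-3,-10,0],[-2,-10,0],[0,0,0]],"dr":[[0.4,0,0],[0.4,0,0],[0.4,0,0],[0.4,0,0],[0,0,0],[0,0,0]]}';python3 -m creep '{"fingers":[0.1,0.1,0.1],"offset":[[-1,-10,0],[-0.5,-10,0],[0,0,0]],"dr":[[0,0,0],[0,0,0],[0,0,0]]}'
```

```text
clock: 18.1
tcp_pos: [0.4899, 0.242, 0.1548]
eef_rot: [-0.282, -3.113, -0.01]
wrist_force: [-0.9, -0.1, -0.9]
width: 0.0244
clock: 18.48
tcp_pos: [0.4869, 0.2215, 0.1548]
eef_rot: [-0.28, -3.111, -0.009]
wrist_force: [-2.5, 1.5, 1.2]
width: 0.0241
```

```bash
python3 -m creep '{"fingers":[0.1,0.1,0.1,0.1],"offset":[[0.5,-10,0],[1,-10,0],[0,0,0],[0,0,0]],"dr":[[0,0,0],[0,0,0],[0,0,0],[0,0,0]]}'; python3 -m creep '{"fingers":[0.1,0.1,0.1,0.1],"offset":[[1.5,-9,0],[2,-8,0],[0,0,0],[0,0,0]],"dr":[[0,0,0],[0,0,0],[0,0,0],[0,0,0]]}'
```

```text
clock: 18.98
tcp_pos: [0.4876, 0.2022, 0.1548]
eef_rot: [-0.277, -3.11, -0.012]
wrist_force: [-3.2, 2.3, -0.5]
width: 0.0241
clock: 19.48
tcp_pos: [0.4906, 0.1879, 0.1548]
eef_rot: [-0.271, -3.11, -0.018]
wrist_force: [-2.2, 2.0, 0.6]
width: 0.0244
```

```bash
python3 -m creep '{"fingers":[0.1,0.1,0.1],"offset":[[1.5,-4,0],[0,0,0],[0,0,0]],"dr":[[0,0,0],[0,0,0],[0,0,0]]}'; python3 - <<'E'
from h import *
f=[]
a=manip.get_image("wrist");f=manip.get_obs()["wrist_force"]
cv2.imwrite("pics/w6.png",a);print(f)
b=cv2.imread("pics/w5.png")
s=lambda i:cv2.resize(i[220:370,10:270],None,fx=3,fy=2.0*1,interpolation=2)
cv2.imwrite("pics/cmp.png",np.vstack([s(b),s(a)])[:600,:800])
E
```

```text
clock: 19.85
tcp_pos: [0.4913, 0.1855, 0.1548]
eef_rot: [-0.267, -3.11, -0.02]
wrist_force: [-2.7, 2.3, 1.1]
width: 0.0241
[-3.14707735  1.9292155   0.08458446]
```

View pics/cmp.png

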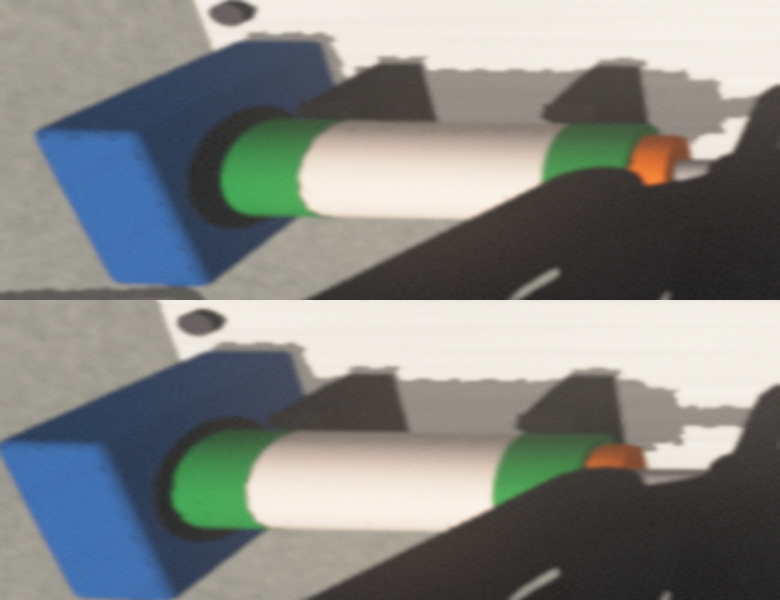

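The cartridge has moved about 5 mm toward the anvil and is nearly on it, and the push is still about 2 N. Next cycle.

```bash
python3 -m creep '{"fingers":[0.1,0.1,0.1,0.1,0.1,0.1,0.1],"offset":[[-1.5,11,0],[-1.5,12,0],[-1,12,0],[0,12,0],[1,12,0],[2,11,0],[0,0,0]],"dr":[[0,0,0],[0,0,0],[0,0,0],[0,0,0],[0,0,0],[0,0,0],[0,0,0]]}';python3 -m creep '{"fingers":[0.1,0.1,0.1,0.1,0.1],"offset":[[4,10,0],[5,9,0],[5,8,0],[0,0,0],[0,0,0]],"dr":[[0,0,0],[0,0,0],[0,0,0],[0,0,0],[0,0,0]]}'
```

```text
clock: 20.78
tcp_pos: [0.494, 0.2546, 0.1548]
eef_rot: [-0.276, -3.113, -0.008]
wrist_force: [0.1, 0.8, -0.8]
width: 0.0243
clock: 21.4
tcp_pos: [0.5102, 0.2825, 0.1548]
eef_rot: [-0.278, -3.114, -0.007]
wrist_force: [0.8, -2.4, 0.5]
width: 0.0242
```

```bash
python3 -m creep '{"fingers":[0.1,0.1,0.1],"offset":[[3.5,4.5,0],[0,0,0],[0,0,0]],"dr":[[0,0,0],[0,0,0],[0,0,0]]}';python3 -m creep '{"fingers":[0.1,0.1,0.1,0.1,0.1,0.1],"offset":[[-5.5,-7,0],[-5.5,-8,0],[-4,-9.5,0],[-3,-10,0],[0,0,0],[0,0,0]],"dr":[[0,0,0],[0,0,0],[0,0,0],[0,0,0],[0,0,0],[0,0,0]]}'
```

```text
clock: 21.78
tcp_pos: [0.5134, 0.2863, 0.1548]
eef_rot: [-0.279, -3.113, -0.004]
wrist_force: [0.8, -2.6, 0.9]
width: 0.0242
clock: 22.52
tcp_pos: [0.4952, 0.2577, 0.1549]
eef_rot: [-0.273, -3.119, -0.034]
wrist_force: [3.2, 2.6, -3.7]
width: 0.0241
```

```bash
python3 -m creep '{"fingers":[0.1,0.1,0.1,0.1],"offset":[[-2,-10,0],[-1.5,-10,0],[0,0,0],[0,0,0]],"dr":[[0,0,0],[0,0,0],[0,0,0],[0,0,0]]}'; python3 -m creep '{"fingers":[0.1,0.1,0.1,0.1],"offset":[[-0.5,-10,0],[-0.5,-8,0],[0,0,0],[0,0,0]],"dr":[[0,0,0],[0,0,0],[0,0,0],[0,0,0]]}'
```

```text
clock: 23.02
tcp_pos: [0.4902, 0.2436, 0.1549]
eef_rot: [-0.265, -3.12, -0.052]
wrist_force: [4.1, 2.9, -4.4]
width: 0.0241
clock: 23.52
tcp_pos: [0.4878, 0.2324, 0.1549]
eef_rot: [-0.254, -3.12, -0.071]
wrist_force: [4.9, 4.1, -4.7]
width: 0.0238
```

```bash
python3 -m creep '{"fingers":[0.1,0.1,0.1,0.1],"offset":[[0,-10,0],[0,-10,0],[0,-1,0],[0,-1,0]],"dr":[[-1.2,0,0],[-1.2,0,0],[-0.6,0,0],[-0.3,0,0]]}'; python3 -m creep '{"fingers":[0.1,0.1,0.1,0.1],"offset":[[1,-10,0],[1,-10,0],[0,-1,0],[0,-1,0]],"dr":[[-0.5,0,0],[-0.5,0,0],[-0.3,0,0],[-0.3,0,0]]}'
```

```text
clock: 24.02
tcp_pos: [0.4868, 0.2221, 0.1549]
eef_rot: [-0.244, -3.128, -0.017]
wrist_force: [3.6, 5.6, -7.3]
width: 0.0244
clock: 24.52
tcp_pos: [0.4867, 0.2155, 0.1549]
eef_rot: [-0.23, -3.131, -0.021]
wrist_force: [4.7, 5.6, -7.3]
width: 0.0242
```

```bash
python3 -m creep '{"fingers":[0.1,0.1,0.1,0.1],"offset":[[1,-10,1],[1,-10,1],[1,-10,0],[0,-3,0]],"dr":[[-0.4,0,0],[-0.4,0,0],[-0.4,0,0],[-0.4,0,0]]}'
```

```text
clock: 25.02
tcp_pos: [0.4879, 0.2001, 0.155]
eef_rot: [0.213, 3.134, 0.035]
wrist_force: [5.5, 7.9, -8.8]
width: 0.0239
```

```bash
python3 -m creep '{"fingers":[0.1,0.1,0.1],"offset":[[3,-10,0],[3,-10,0],[0,-3,0]],"dr":[[-0.4,0,0],[-0.4,0,0],[-0.4,0,0]]}'
```

```text
clock: 25.4
tcp_pos: [0.4893, 0.1925, 0.155]
eef_rot: [-0.196, -3.133, -0.044]
wrist_force: [7.9, 8.4, -10.8]
width: 0.0237
```

```bash
python3 -m creep '{"fingers":[0.1,0.1],"offset":[[2,-8,0],[0,-3,0]],"dr":[[-0.4,0,0],[-0.4,0,0]]}'; python3 -c "
from rig import manip;o=manip.get_obs();print(o['tcp_pos'],o['wrist_force'])
from scipy.spatial.transform import Rotation as R;print(R.from_rotvec(o['eef_rot']).as_matrix().round(4))"
```

```text
clock: 25.65
tcp_pos: [0.4896, 0.1912, 0.155]
eef_rot: [-0.185, -3.135, -0.05]
wrist_force: [5.1, 9.6, -10.7]
width: 0.0242
[0.48957571 0.19118733 0.15497149] [  5.07949548   9.61025653 -10.74837366]
[[-9.931e-01  1.175e-01  8.000e-04]
 [ 1.174e-01  9.926e-01  3.190e-02]
 [ 3.000e-03  3.180e-02 -9.995e-01]]
```

```bash
python3 -m creep '{"fingers":[0.1,0.1,0.1],"offset":[[3,-12,0],[2,-10,0],[0,-3,0]],"dr":[[-0.8,0,0],[-0.6,0,0],[-0.4,0,0]]}'
```

```text
clock: 26.02
tcp_pos: [0.4918, 0.1835, 0.155]
eef_rot: [0.166, 3.136, 0.051]
wrist_force: [5.5, 10.9, -11.0]
width: 0.0239
```

```bash
python3 -m creep '{"fingers":[0.1,0.1,0.1,0.1,0.1,0.1,0.1],"offset":[[-1.5,11,0],[-1.5,12,0],[-1,12,0],[0,12,0],[1,12,0],[2,11,0],[0,0,0]],"dr":[[0,0,0],[0,0,0],[0,0,0],[0,0,0],[0,0,0],[0,0,0],[0,0,0]]}';python3 -m creep '{"fingers":[0.1,0.1,0.1,0.1,0.1],"offset":[[4,9,0],[5,9,0],[5,8,0],[0,0,0],[0,0,0]],"dr":[[-0.4,0,0],[-0.4,0,0],[-0.4,0,0],[-0.4,0,0],[0,0,0]]}'
```

```text
clock: 26.9
tcp_pos: [0.4934, 0.2531, 0.1548]
eef_rot: [0.172, 3.133, 0.037]
wrist_force: [2.2, 0.3, -0.3]
width: 0.0237
clock: 27.52
tcp_pos: [0.5092, 0.2812, 0.1548]
eef_rot: [0.175, 3.131, -0.01]
wrist_force: [2.8, -4.1, 1.6]
width: 0.0239
```

```bash
python3 -m creep '{"fingers":[0.1,0.1,0.1],"offset":[[4,5,0],[0.5,1,0],[0,0,0]],"dr":[[0,0,0],[0,0,0],[0,0,0]]}';python3 -m creep '{"fingers":[0.1,0.1,0.1,0.1,0.1],"offset":[[-5.5,-7,0],[-5.5,-8,0],[-5,-10,0],[-4,-11,0],[-1,-3,0]],"dr":[[0,0,0],[0,0,0],[-0.3,0,0],[-0.3,0,0],[-0.3,0,0]]}'
```

```text
clock: 27.9
tcp_pos: [0.5135, 0.2864, 0.1547]
eef_rot: [0.177, 3.133, -0.014]
wrist_force: [2.0, -3.3, 1.4]
width: 0.0238
clock: 28.52
tcp_pos: [0.4976, 0.2627, 0.155]
eef_rot: [0.165, 3.115, 0.031]
wrist_force: [9.3, 5.8, -9.9]
width: 0.024
```

```bash
python3 -m creep '{"fingers":[0.1,0.1,0.1],"offset":[[-4,-11,0],[-3,-11,0],[-1,-3,0]],"dr":[[-0.4,0,0],[-0.4,0,0],[-0.3,0,0]]}'
```

```text
clock: 28.9
tcp_pos: [0.4926, 0.2507, 0.1551]
eef_rot: [0.152, 3.103, 0.053]
wrist_force: [11.1, 6.9, -11.1]
width: 0.024
```

```bash
python3 -m creep '{"fingers":[0.1,0.1],"offset":[[-2,-12,0],[-1,-6,0]],"dr":[[-0.5,0,0],[-0.5,0,0]]}'; python3 -m creep '{"fingers":[0.1,0.1],"offset":[[-1,-11,0],[-0.5,-6,0]],"dr":[[-0.5,0,0],[-0.5,0,0]]}'
```

```text
clock: 29.15
tcp_pos: [0.4904, 0.243, 0.1551]
eef_rot: [0.141, 3.097, 0.064]
wrist_force: [12.3, 13.4, -15.6]
width: 0.0244
clock: 29.4
tcp_pos: [0.489, 0.237, 0.1552]
eef_rot: [0.129, 3.091, 0.075]
wrist_force: [11.7, 12.8, -15.3]
width: 0.0241
```

```bash
python3 -m creep '{"fingers":[0.1,0.1],"offset":[[0,-7,0],[0,-4,0]],"dr":[[-0.2,0,0],[-0.2,0,0]]}'; python3 -c "
from rig import manip
for i in range(3):
  o=manip.get_obs();print(o['tcp_pos'],o['wrist_force'])"
```

```text
clock: 29.65
tcp_pos: [0.4889, 0.236, 0.1551]
eef_rot: [0.116, 3.086, 0.098]
wrist_force: [10.1, 12.3, -13.6]
width: 0.0244
[0.488926   0.23598133 0.15507681] [ 10.09567615  12.26262857 -13.62683124]
[0.488926   0.23598133 0.15507681] [ 10.09567615  12.26262857 -13.62683124]
[0.488926   0.23598133 0.15507681] [ 10.09567615  12.26262857 -13.62683124]
```

```bash
python3 -m creep '{"fingers":[0.1,0.1],"offset":[[0,-9,0],[0,-6,0]],"dr":[[-1,0,0],[-1,0,0]]}'
```

```text
clock: 29.9
tcp_pos: [0.4883, 0.2324, 0.1551]
eef_rot: [0.101, 3.082, 0.082]
wrist_force: [10.9, 14.8, -16.6]
width: 0.0242
```

Firm push of about 13–15 N reached at q≈0.57, so no further. I'll ease back and check whether the pawl caught the notch.

```bash
python3 -m creep '{"fingers":[0.1,0.1,0.1],"offset":[[0.5,5,0],[1,5,0],[0,0,0]],"dr":[[0,0,0],[0,0,0],[0,0,0]]}';python3 -m creep '{"fingers":[0.1,0.1,0.1],"offset":[[1.5,5,0],[2,5,0],[0,0,0]],"dr":[[0,0,0],[0,0,0],[0,0,0]]}'
```

```text
clock: 30.28
tcp_pos: [0.4929, 0.2505, 0.1549]
eef_rot: [0.09, 3.071, 0.112]
wrist_force: [9.5, 8.4, -10.7]
width: 0.024
clock: 30.65
tcp_pos: [0.4994, 0.2654, 0.1552]
eef_rot: [0.081, 3.062, 0.13]
wrist_force: [8.8, 6.2, -7.4]
width: 0.0242
```

The lever follows back under load (about 9 N at q≈0.25), so notch 7 did not catch and finger compliance ate the margin. Clamp at notch 6 is about 60 N. I'll return to the stop, straighten the tool and drive a little further; q≈0.65 keeps the clamp at or below 107 N.

```bash
python3 -m creep '{"fingers":[0.1,0.1,0.1,0.1],"offset":[[4,6,0],[5,7,0],[2,3,0],[0,0,0]],"dr":[[-1.2,1.2,0],[-1.2,1.2,0],[-1.2,1.2,0],[-0.8,0.6,0]]}'; python3 -c "
from rig import manip;o=manip.get_obs();print(o['tcp_pos'],o['wrist_force'])
from scipy.spatial.transform import Rotation as R;print(R.from_rotvec(o['eef_rot']).as_matrix().round(4))"
```

```text
clock: 31.15
tcp_pos: [0.5102, 0.2828, 0.1549]
eef_rot: [0.079, 3.136, 0.013]
wrist_force: [3.3, -2.1, -0.2]
width: 0.0241
[0.51019765 0.28284841 0.15489124] [ 3.33566528 -2.11236266 -0.17619165]
[[-0.9987  0.0502  0.0052]
 [ 0.0502  0.9987  0.0078]
 [-0.0048  0.0081 -1.    ]]
```

```bash
python3 -m creep '{"fingers":[0.1,0.1,0.1,0.1,0.1,0.1],"offset":[[-2,-3,0],[-5.5,-8,0],[-6,-11,0],[-5,-12,0],[-4,-12,0],[-3,-12,0]],"dr":[[0,0,0],[-0.3,0.3,0],[-0.5,0.5,0],[-0.5,0.5,0],[-0.5,0.5,0],[-0.5,0.5,0]]}' 100; python3 -m creep '{"fingers":[0.1,0.1],"offset":[[-2,-12,0],[-1,-6,0]],"dr":[[-0.6,0.6,0],[-0.6,0.6,0]]}'
```

```text
clock: 31.9
tcp_pos: [0.4913, 0.2473, 0.1554]
eef_rot: [-0.062, -3.134, -0.048]
wrist_force: [10.0, 14.8, -17.7]
width: 0.0231
clock: 32.15
tcp_pos: [0.4893, 0.2402, 0.1554]
eef_rot: [-0.052, -3.123, -0.057]
wrist_force: [9.6, 13.1, -16.0]
width: 0.023
```

```bash
python3 -m creep '{"fingers":[0.1],"offset":[[0,-5,0]],"dr":[[-0.3,0.3,0]]}' ; python3 -m creep '{"fingers":[0.1],"offset":[[0,-5,0]],"dr":[[-0.3,0.3,0]]}'; python3 -m creep '{"fingers":[0.1],"offset":[[0,-5,0]],"dr":[[-0.3,0.3,0]]}'
```

```text
clock: 32.28
tcp_pos: [0.4894, 0.2403, 0.1554]
eef_rot: [-0.047, -3.122, -0.067]
wrist_force: [7.2, 12.3, -14.4]
width: 0.0229
clock: 32.4
tcp_pos: [0.4893, 0.2403, 0.1554]
eef_rot: [-0.042, -3.12, -0.077]
wrist_force: [6.0, 12.7, -14.0]
width: 0.023
clock: 32.52
tcp_pos: [0.4893, 0.2403, 0.1554]
eef_rot: [-0.036, -3.118, -0.086]
wrist_force: [8.4, 13.2, -14.4]
width: 0.0229
```

```bash
python3 -m creep '{"fingers":[0.1,0.1],"offset":[[-0.5,-8,0],[0,-7,0]],"dr":[[-0.8,0.4,0],[-0.8,0.4,0]]}' ; python3 -m creep '{"fingers":[0.1,0.1],"offset":[[0,-8,0],[0,-7,0]],"dr":[[-0.8,0.4,0],[-0.8,0.4,0]]}'
```

```text
clock: 32.78
tcp_pos: [0.4885, 0.2369, 0.1554]
eef_rot: [-0.023, -3.113, -0.082]
wrist_force: [7.6, 15.7, -17.3]
width: 0.0232
clock: 33.02
tcp_pos: [0.488, 0.2344, 0.1554]
eef_rot: [-0.01, -3.108, -0.08]
wrist_force: [7.3, 16.7, -17.9]
width: 0.0229
```

```bash
python3 -m creep '{"fingers":[0.1,0.1],"offset":[[0.5,-7,0],[0.5,-7,0]],"dr":[[0,0,0],[0,0,0]]}' ; python3 -c "
from rig import manip;o=manip.get_obs();print(o['tcp_pos'],o['wrist_force'],o['wrist_torque'])
from scipy.spatial.transform import Rotation as R;print(R.from_rotvec(o['eef_rot']).as_matrix().round(4))"
```

```text
clock: 33.28
tcp_pos: [0.4877, 0.2326, 0.1554]
eef_rot: [0.007, -3.114, -0.12]
wrist_force: [7.1, 15.4, -16.7]
width: 0.023
[0.48774442 0.23261936 0.15543977] [  7.14457479  15.3558459  -16.74138236] [ 1.91952993 -2.15852368 -0.25350258]
[[-0.9997 -0.0034 -0.0253]
 [-0.0053  0.997   0.077 ]
 [ 0.025   0.0771 -0.9967]]
```

```bash
python3 -m creep '{"fingers":[0.1,0.1,0.1],"offset":[[0.5,-8,0],[0.5,-8,0],[0.5,-7,0]],"dr":[[-0.6,0,0],[-0.6,0,0],[-0.6,0,0]]}' ; python3 - <<'E'
from h import *
o=manip.get_obs();print(o['tcp_pos'],o['wrist_force'])
cv2.imwrite("pics/w7.png",manip.get_image("wrist"))
b=cv2.imread("pics/w7.png")
cv2.imwrite("pics/w7c.png",cv2.resize(b[190:390,60:460],None,fx=2,fy=2,interpolation=2))
E
```

```text
clock: 33.65
tcp_pos: [0.487, 0.2265, 0.1555]
eef_rot: [0.03, -3.124, -0.125]
wrist_force: [9.1, 17.5, -17.3]
width: 0.023
[0.4870147  0.22646135 0.15545945] [  9.08877411  17.46401552 -17.30497674]
```

View pics/w7c.png

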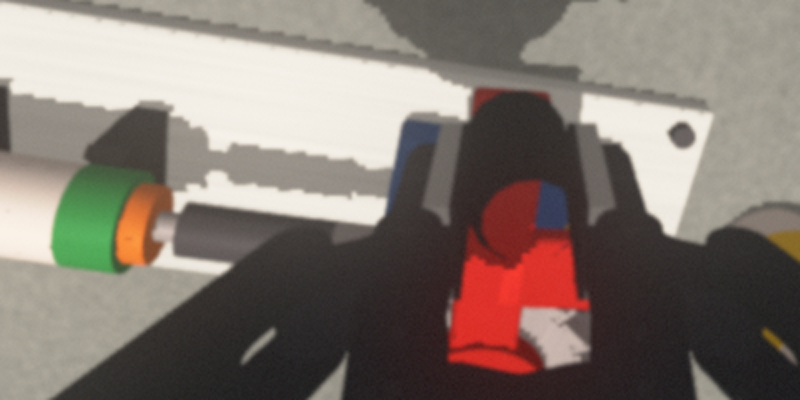

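```bash
python3 - <<'E'
from h import *
c=cam("wrist");o=manip.get_obs();M=R.from_rotvec(o['eef_rot']).as_matrix()
print("grasp pt",o['tcp_pos']-M[:,2]*.019)
print("knob top",p2w(c,(322,301),.184),"plate corner",p2w(c,(416,244),.015),"from top view: .5467 .3326")
b=cv2.imread("pics/w4.png") # corner in w4 approx (405,203), anvil-end (85,199)
from copy import deepcopy
Rm4=np.array([[-.987,.163,-.012],[.163,.987,-.006],[.011,-.007,-1]]);t4=np.array([.48178,.2426,.25025])
cal=c[0];T=np.eye(4);T[:3,:3]=Rm4;T[:3,3]=t4;T=T@cal["mount"]
c4=(cal,T[:3,:3],T[:3,3])
a=p2w(c4,(405,204),.015);d=p2w(c4,(86,199),.015);print(a,d,np.linalg.norm(a-d),np.degrees(np.arctan2(*(a-d)[:2])))
E
```

```text
grasp pt [0.48730524 0.22471678 0.17436289]
knob top [0.48667919 0.22485352 0.184     ] plate corner [0.54409993 0.3330139  0.015     ] from top view: .5467 .3326
[0.54552701 0.33516252 0.015     ] [ 0.47580792 -0.05384555  0.015     ] 0.39520631595970024 10.160831893861323
```

```bash
python3 -m creep '{"fingers":[0.1,0.1],"offset":[[0.5,3,0],[0,0,0]],"dr":[[0,0,0],[0,0,0]]}';python3 -m creep '{"fingers":[0.1,0.1],"offset":[[0.5,3,0],[0,0,0]],"dr":[[0,0,0],[0,0,0]]}';python3 -m creep '{"fingers":[0.1,0.1],"offset":[[1,4,0],[0,0,0]],"dr":[[0,0,0],[0,0,0]]}'
```

```text
clock: 33.95
tcp_pos: [0.4882, 0.2348, 0.1553]
eef_rot: [0.042, -3.132, -0.143]
wrist_force: [8.8, 8.3, -10.7]
width: 0.0234
clock: 34.2
tcp_pos: [0.489, 0.2386, 0.1552]
eef_rot: [0.05, -3.137, -0.145]
wrist_force: [6.1, 5.1, -4.8]
width: 0.023
clock: 34.45
tcp_pos: [0.4896, 0.2412, 0.1552]
eef_rot: [-0.055, 3.136, 0.139]
wrist_force: [5.2, 2.6, -3.4]
width: 0.0232
```

The force fell off at once on backing up (8.3 → 5.1 → 2.6 N), so the notch has caught. Back to the stop, straightening the tool.

```bash
python3 -m creep '{"fingers":[0.1,0.1,0.1],"offset":[[2,7,0],[3,8,0],[0,0,0]],"dr":[[-1.6,0,0],[-1.6,0,0],[-1.2,0,0]]}';python3 -m creep '{"fingers":[0.1,0.1,0.1,0.1,0.1],"offset":[[5,10,0],[5,8,0],[5,8,0],[2,2,0],[0,0,0]],"dr":[[-0.5,0,0],[0,0,0],[0,0,0],[0,0,0],[0,0,0]]}'; python3 -c "
from rig import manip;o=manip.get_obs();print(o['tcp_pos'],o['wrist_force'])
from scipy.spatial.transform import Rotation as R;print(R.from_rotvec(o['eef_rot']).as_matrix().round(4))"
```

```text
clock: 34.83
tcp_pos: [0.4932, 0.2534, 0.1551]
eef_rot: [-0.054, 3.141, 0.008]
wrist_force: [4.1, -1.5, -3.8]
width: 0.0233
clock: 35.45
tcp_pos: [0.5103, 0.2833, 0.155]
eef_rot: [0.052, -3.139, 0.004]
wrist_force: [3.2, -2.2, -0.4]
width: 0.023
[0.51032482 0.28327395 0.1550181 ] [ 3.17159851 -2.20131271 -0.39216966]
[[-0.9995 -0.0331 -0.0018]
 [-0.0331  0.9995 -0.0024]
 [ 0.0018 -0.0024 -1.    ]]
```

```bash
python3 -m creep '{"fingers":[0.1,0.1,0.1,0.1],"offset":[[4,5,0],[1.5,2,0],[1,1.5,0],[0,0,0]],"dr":[[0,0,0],[0,0,0],[0,0,0],[0,0,0]]}';python3 -m creep '{"fingers":[0.3,0.45,0.6,0.75,0.75],"offset":[[0,0,0],[0,0,0],[0,0,0],[0,0,0],[0,0,0]],"dr":[[0,0,0],[0,0,0],[0,0,0],[0,0,0],[0,0,0]]}';python3 -m creep '{"fingers":[0.75,0.75,0.75,0.75,0.75,0.75],"offset":[[0,0,15],[0,0,30],[-10,0,40],[-20,0,30],[-20,0,0],[0,0,0]],"dr":[[0,0,0],[0,0,0],[0,0,0],[0,0,0],[0,0,0],[0,0,0]]}'; python3 - <<'E'
from h import *
c=cam("wrist");cv2.imwrite("pics/w8.png",manip.get_image("wrist"))
pr=np.array([.5755,.1270,0]);Rz=R.from_euler('z',-10.2,degrees=True).as_matrix()
for q in(0,.06,.12,.2):
  a=np.pi-.55+q;print(q,w2p(c,pr+Rz@np.array([.105*np.cos(a),.1+.105*np.sin(a),.184])))
E
```

```text
clock: 35.95
tcp_pos: [0.5135, 0.287, 0.155]
eef_rot: [0.048, -3.13, 0.024]
wrist_force: [2.1, -1.9, -0.4]
width: 0.0231
clock: 36.58
tcp_pos: [0.5104, 0.2889, 0.1546]
eef_rot: [0.053, -3.125, 0.023]
wrist_force: [-0.7, 0.8, -0.4]
width: 0.0644
clock: 37.33
tcp_pos: [0.4584, 0.2901, 0.2768]
eef_rot: [0.055, -3.127, 0.02]
wrist_force: [1.0, 0.6, 0.3]
width: 0.0642
0 [[325.06631945 271.19587186]]
0.06 [[319.30147184 266.56336958]]
0.12 [[313.17704047 262.19757115]]
0.2 [[304.49575714 256.83460201]]
```

View pics/w8.png

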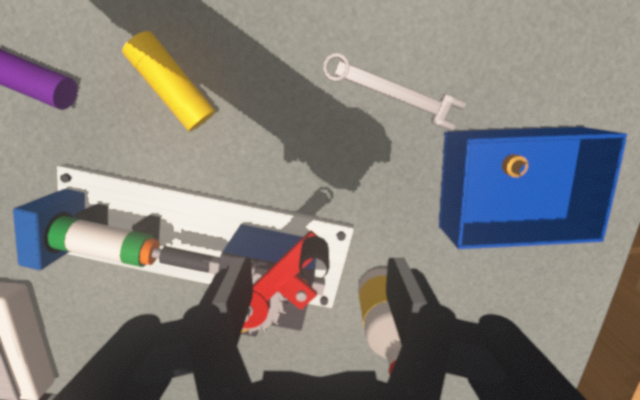

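The view shows the cartridge against the anvil with the pusher pressed on it, and the lever parked with its knob near (315,258). The viewer limit is reached, so I'll check the lever angle numerically against the knob's dark silhouette.

```bash
python3 - <<'E'
from h import *
c=cam("wrist");im=cv2.imread("pics/w8.png").astype(int)
dark=((im.max(2)<70)).astype(float)
dark[:, :285]=0
t=np.linspace(0,2*np.pi,40)
def hull(x,y,z0,z1):
    P=[[x+.013*np.cos(a),y+.013*np.sin(a),z]for z in(z0,z1)for a in t]
    m=np.zeros((400,640),np.uint8);cv2.fillConvexPoly(m,cv2.convexHull(w2p(c,P).astype(np.float32)).astype(int),1);return m
def score(x,y):
    full=hull(x,y,.142,.184);top=hull(x,y,.1835,.184);side=(full>0)&(top==0)
    out=(cv2.dilate(full,np.ones((9,9)))>0)&(full==0)
    return dark[side].mean()-dark[out].mean()
r=sorted([(score(x,y),x,y)for x in np.arange(.495,.53,.001)for y in np.arange(.27,.31,.001)])[::-1][:8]
for a in r:print(np.round(a,4),w2p(c,[[a[1],a[2],.184]]).round(1))
for row in range(228,284,3):print(''.join('#' if dark[row,k] else ('r' if im[row,k,2]>im[row,k,1]+70 else '.')for k in range(285,345)))
pr=np.array([.5755,.1270]);th=np.radians(-10.2);Rz=np.array([[np.cos(th),-np.sin(th)],[np.sin(th),np.cos(th)]])
for P in(pr+Rz@[0,.1],np.array([.593,.218])):
  d=Rz.T@(np.array(r[0][1:])-P);print("q",np.arctan2(d[1],d[0])-np.pi+.55,np.hypot(*d))
E
```

```text
[0.5008 0.516  0.284 ] [[311.4 270.7]]
[0.5008 0.518  0.285 ] [[312.5 272.9]]
[0.5   0.519 0.287] [[315.  274.1]]
[0.5   0.515 0.284] [[311.4 269.6]]
[0.4992 0.518  0.287 ] [[315. 273.]]
[0.4984 0.519  0.286 ] [[313.7 274.1]]
[0.4984 0.518  0.286 ] [[313.8 273. ]]
[0.4984 0.517  0.284 ] [[311.3 271.8]]
............................................................
............................................................
........................rrrrr...............................
............................................................
................rr....###############.......................
............rrrrrr..####################....................
.........rrrrrrrr..############.#######.....................
......rrrrrrrrrrr.#######################...................
...rrrrrrrrrrrrr..###.#######.###.#######...................
rrrrrrrrrrrrrrrr..###....#.......#..#.#.##..................
rrrrrrrrrrrrrrr..........rr.............#...................
rrrrrrrrrrrrrrr.....rrrrrr..................................
rrrrrrrrrrrrrrr..rrrrrr.....................................
rrrrrrrrrrrrrr...rr.........................................
rrrrrrrrrrrrrrr.............................................
rrrrrrrrrrrrr...............................................
rrrrrrrrrrrr................................................
rrrrrrrrrrrrrrrr............................................
rrrrrrrrrrrrrrrrrrrr........................................
q 0.07895820580849988 0.09691654306447811
q 0.019397311575750864 0.10141498903022174
```

```bash
python3 -c "
from rig import manip;print(manip.get_obs()['clock'],manip.hand_in())"
```

```text
the job is handed in; nothing more can be done
37.375 None
```

I laid the green cartridge gently in the cradle, drove the ratchet until the pusher clamped it on the anvil, and handed the job in at 37.4 s. The lever was back at its stop and the gripper clear.

**Last checks**
- **Ratchet:** about 7 notches were driven. On the first try at the last notch the pawl did not catch and the lever came back under load. On the second try it caught, and the push fell away at once when I backed off.
- **Final picture:** the cartridge lies in the cradle against the anvil, the pusher is on it and the lever is parked.
- **Lever angle:** I put it at about 0.02 to 0.08 rad, depending on which pivot estimate I use. Both are under the 0.12 limit, and the stop was felt at the same place on every return.

**What disagreed**
- **Push too high:** wrist readings on the last stroke rose to about 15–17 N sideways, with the tool tilted. That is over the 13 N aimed for and around the 16 N cracking level. I took part of it as tilt and contact error.
- **Clamp force:** my estimates of the held clamp range from about 85 to 111 N, inside the 55–135 N window. I never measured it directly, so I cannot rule out that the peak came near the crack limit.

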